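Set out the breakfast set from the carrying tray onto the buffet stand in the same order

TASK

The milk jug, honey pot, sugar shaker and pepper mill stand in a row on the white carrying tray. Move them one at a time to the brown wooden buffet stand, one in each recess, in the same left-to-right order as they stood on the tray, each upright and down on the floor of its recess. Keep them upright and set them down gently, do not drop them, and do not disturb the tumbler, the yoghurt pots or the egg cup beside them.

Things in the scene. Friction and masses are not known exactly. Their poses are not given: they have to be found in the camera images.
- jug_mid (a point): milk jug: white porcelain, open top, 68 mm high, round body 54 mm wide from 12 to 50 mm up, foot 44, rim 53 mm; 0.2 kg. Point: on the body's axis half-way up, 34 mm above its underside; z up. A 7 mm thick loop handle reaches 47 mm from the axis on its +y side, 20 to 60 mm up; it points along the row (within 0.2 rad), so grip the body across the row.
- honey_mid (a point): honey pot: white porcelain, ribbed beehive shape with a small round knob on top, 72 mm high, body 60 mm wide up to 48 mm above its underside, then narrowing; 0.25 kg. Point: on its axis half-way up, 36 mm above the underside; z up; round, so yaw does not matter.
- shaker_mid (a point): sugar shaker: plain steel cylinder 52 mm wide, 66 mm high to the edge of its domed, perforated cap, 78 mm in all; 0.2 kg. Point: on its axis half-way up, 39 mm above the underside; z up; round.
- mill_mid (a point): pepper mill: turned dark wood, small steel ball on top, 84 mm high, foot 52 mm wide, straight waist 40 mm wide from 26 to 62 mm above its underside, head 44 mm wide; 0.2 kg. Point: on its axis half-way up (mid-waist), 42 mm above the underside; z up; round.
- tray: white wooden carrying tray, fixed, 94 (x) by 381 mm (y), end boards 44 mm high. Four recesses in a row, 76 by 79 mm inside, centres at x = 0, y = 132, 44, -44, -132 mm in its frame (left to right seen from the robot: y points left). Origin: centre of underside. Rails 21 mm high; the things stand on coasters, 15 mm up. Yaw within 0.12 rad; nearer or farther than the stand.
- stand: brown wooden buffet stand, fixed, empty, 94 (x) by 361 mm (y), no end boards. Four recesses in a row, 76 by 79 mm inside, centres at x = 0, y = 132, 44, -44, -132 mm in its frame (left to right seen from the robot: y points left). Origin: centre of underside. Recess floor 16 mm up, rails 23 mm high, 9 mm wide. Yaw within 0.12 rad.
- coaster_jug: round cork coaster, 70 mm wide and 3 mm thick, fixed in the recess of the white tray where the milk jug stands at the start; it stays there. Origin: centre of its underside, axes as the tray's.
- coaster_honey: round cork coaster, 70 mm wide and 3 mm thick, fixed in the recess of the white tray where the honey pot stands at the start; it stays there. Origin: centre of its underside, axes as the tray's.
- coaster_shaker: round cork coaster, 70 mm wide and 3 mm thick, fixed in the recess of the white tray where the sugar shaker stands at the start; it stays there. Origin: centre of its underside, axes as the tray's.
- coaster_mill: round cork coaster, 70 mm wide and 3 mm thick, fixed in the recess of the white tray where the pepper mill stands at the start; it stays there. Origin: centre of its underside, axes as the tray's.
- tumbler: empty glass tumbler, 62 mm wide and 90 mm high; a bystander, loose, to the side of the racks. Origin: centre of its underside.
- yog1: closed yoghurt pot, white with a foil lid, 64 mm wide and 67 mm high; a bystander, loose, to the side of the racks. Origin: centre of its underside.
- yog2: another closed yoghurt pot, white with a foil lid, 64 mm wide and 67 mm high; a bystander, loose, to the side of the racks. Origin: centre of its underside.
- eggcup: boiled egg in a white egg cup, 46 mm wide and 78 mm high; a bystander, loose, to the side of the racks. Origin: centre of its underside.

How it is judged:
By the outcome, as a careful person would: the job done as asked, in the order asked, and still so for the second after the job is handed in, with the robot touching nothing.
It also fails if it takes over 90 s, if anything falls off the work surface, if the arm or the gripper's body presses on something with over 40 N, if the wrist force passes 120 N, or if a joint passes its speed limit or range.

ROBOT

A 6-joint arm with a two-finger parallel gripper is mounted at the origin on the work surface. World frame = base frame: x ahead of the robot, y to its left, z up, the work surface at z = 0. Lengths are in m, angles in rad, forces in N, time in s.
With the tool pointing down it reaches from about 0.35 to 0.775 m from the base axis. Payload 5.5 kg.
Tool frame: the origin (TCP) lies at the very end of the fingers, on their centre line; the grasp point (between the pads) lies 19 mm behind it (env.grip_point_offset is the distance from the TCP to the grasp point, in m); z points along the fingers, y is the line along which they close (so a half turn about z gives the same grasp; the last joint's range is limited). The gripper opens to 85 mm and grips with 20 to 120 N. Pads are 22 mm wide; open, the fingers measure 114 mm over their backs; the gripper's body (76 mm by 85 mm) begins 54 mm behind the grasp point. The pads swing forward as they close: fully open they stand 13 mm farther back than shut.
Start: joints at [-1.455, 0.313, 0.046, 1.304, 0, 1.431], TCP at [0.145, -0.556, 0.231] pointing down, gripper open.
Joint ranges: [-2.76, 2.76], [-0.86, 1.69], [-1.03, 1.26], [-2.2, 2.34], [-1.47, 1.5], [-3.14, 3.14]. Speed limits (rad/s): [2.57, 2.57, 3.14, 3.14, 3.14, 3.14].

INTERFACE

Orientations are given as a unit quaternion [w, x, y, z].
In Python, from workcell import sensors, imaging, workorder, env gives the robot as it stands.
- The arm moves only by the shell command python3 -m handwheel 'ROWS' [FORCE]. ROWS is JSON, a list of rows, each a list of 5 numbers: the shift along the tool's x, y, z in mm, then the turn about the tool's z in rad, then the opening, from 0 (shut) to 1 (fully open). A call has 1 to 8 rows; each row is the pose to reach, as a shift and turn from the pose commanded when the call began, along the tool's axes at that moment; what a row does not reach only later rows make up. A row lasts 1/10 s, in which the tool goes at most 50 mm and 8.59 degrees, less where a joint would pass 70% of its speed; a pose out of reach is approached as far as the arm can. A call with a gripper value outside its range is refused whole. The fingers move at their own pace and stop on an object; FORCE is the grip in N (left out, the last holds). Time passes only in rows, so rows that repeat a pose let the fingers close. It gives the time, the measured TCP pose, the force, the opening and the grip force at its end, in the units of the state.
- sensors.get_state(): the state, without advancing time (a new reading comes with each control period).
- imaging.read_camera(name): name is "scene" or "side" or "wrist"; returns a dict with "color" (384x512x3 uint8, blue, green, red), "z_map" (384x512 float32, m along the optical axis (not along the pixel's ray), 0 where there is no reading), "fx", "fy", "cx", "cy" (pixels), "xyz" and "rotation" of the camera in the world. Camera axes: x right, y down, z forward; pixel columns grow to the right and rows downward; lengths in m; the calibration is good to about 2 mm. A picture is of the moment at which its call begins.
- workorder.hand_in(): hands the job in; it is judged then, once.
The state is a dict: "clock": time; "joint_pos": joint angles; "qvel": joint speeds; "tau": joint torques, N m; "tcp_pos": TCP position; "orientation": TCP orientation; "wrist_force": force on the tool from outside, world axes, zero at the start; "ft_torque": the same for the moment, N m; "finger_gap": finger opening in m; "grip_force": force on a finger pad.
Only numpy, scipy, OpenCV 4.12 (cv2) and the standard library are available. Lean on these libraries where they do the work, as an engineer would, in place of code of your own. Each camera call takes 0.05 s, during which the arm holds its last target. There are 200 camera calls.

## Working session

There is one attempt and no reset: what is moved stays moved. The work goes in short steps, Python scripts to look and compute and a shell command to move; the robot and the scene stay as the last step left them, time stands still between calls to the robot, and variables do not carry over. Pictures are saved under pics/ and viewed, at most 14 in all, crops included, and the job is handed in when it is done.

```bash
ls; mkdir -p pics; cat > h.py <<'E'
import numpy as np, cv2
from workcell import sensors, imaging, workorder, env
from scipy.spatial.transform import Rotation as R
def rot(c):
    r=np.array(c["rotation"],float)
    return r if r.shape==(3,3) else R.from_quat(np.roll(r,-1)).as_matrix()
def cloud(c):
    z=c["z_map"]; v,u=np.mgrid[:z.shape[0],:z.shape[1]]
    p=np.stack([(u-c["cx"])/c["fx"]*z,(v-c["cy"])/c["fy"]*z,z],-1)
    w=p@rot(c).T+np.array(c["xyz"]); w[z<=0]=np.nan
    return w
E
python3 - <<'E'
from h import *
for n in ("scene","side"):
    c=imaging.read_camera(n); cv2.imwrite(f"pics/{n}0.png",c["color"]); np.savez(f"{n}0.npz",**c)
    print(n,c["xyz"],np.round(rot(c),3).tolist(),c["fx"],(c["z_map"]>0).mean())
s=sensors.get_state(); print(s["orientation"],s["tcp_pos"],s["finger_gap"])
E
```

```text
pics
scene [1.00696073 0.2082083  0.76522968] [[-0.391, 0.748, -0.536], [0.92, 0.314, -0.233], [-0.006, -0.584, -0.812]] 361.4596744523526 0.9962056477864584
side [ 0.41031874 -0.75654234  0.7231025 ] [[0.982, -0.133, 0.137], [-0.19, -0.643, 0.742], [-0.011, -0.754, -0.656]] 379.2044407595809 0.9957834879557291
[-8.22469708e-04  9.91831335e-01  1.27553624e-01  3.63937873e-06] [ 0.14541682 -0.55583974  0.23049466] 0.08530111030887108
```

View pics/scene0.png

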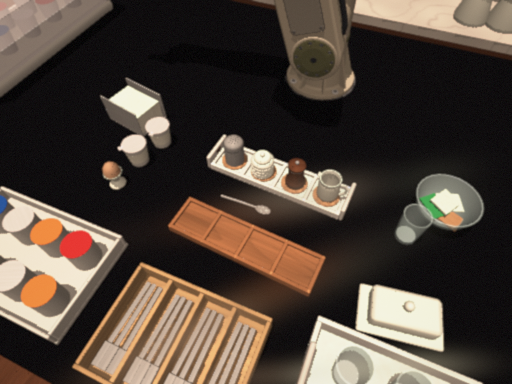

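View pics/side0.png

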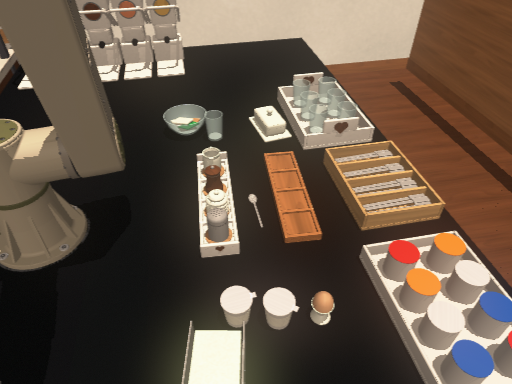

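The scene picture shows the white tray, nearer the robot, from pixel (210,150) to (350,205). From the robot's left the order is jug (329,187), mill (296,173), honey (262,163), shaker (234,150). The empty brown stand runs from (175,220) to (320,275). The side view agrees.

```bash
python3 - <<'E'
from h import *
for n,(tx0,tx1,ty0,ty1) in (("scene",(205,358,130,218)),("side",(190,245,142,258))):
    c=dict(np.load(n+"0.npz")); w=cloud(c); hsv=cv2.cvtColor(c["color"],cv2.COLOR_BGR2HSV)
    H,S,V=cv2.split(hsv)
    br=((H<15)&(S>100)&(V>60)).astype(np.uint8)
    x0,x1,y0,y1=(165,330,195,295) if n=="scene" else (260,325,148,245)
    m=np.zeros_like(br); m[y0:y1,x0:x1]=br[y0:y1,x0:x1]
    m=m.astype(bool)&(w[...,2]>0.008)&(w[...,2]<.04)
    P=w[m]; r=cv2.minAreaRect((P[:,:2]*1000).astype(np.float32)); print(n,"stand",r,np.percentile(P[:,2],[5,50,95]).round(4))
    top=P[P[:,2]>.0205]; print(" rails rect",cv2.minAreaRect((top[:,:2]*1000).astype(np.float32)))
    m=np.zeros(H.shape,bool); m[ty0:ty1,tx0:tx1]=1
    Q=w[m]; Q=Q[Q[:,2]>.008]; L=Q[(Q[:,2]<.048)]
    r=cv2.minAreaRect((L[:,:2]*1000).astype(np.float32)); print(" tray",r)
    U=Q[Q[:,2]>.055]; 
    from scipy.cluster.vq import kmeans2
    np.save(n+"U.npy",U)
    print(" y hist",np.histogram(U[:,1],bins=np.arange(-.3,.35,.02)))
    print(" table z",np.nanmedian(w[260:270,100:110,2]) )
E
```

```text
scene stand ((659.4810180664062, 39.98558044433594), (253.54116821289062, 391.5843200683594), 24.934391021728516) [0.0128 0.0158 0.0232]
 rails rect ((734.71923828125, 19.572006225585938), (360.2381286621094, 232.4591522216797), 85.9955062866211)
 tray ((526.7613525390625, 25.923248291015625), (381.20465087890625, 238.58834838867188), 87.44206237792969)
 y hist (array([  0,   0,   0,   0,   0,   0,   0,   0,  16, 133, 177,  42,  14,
       109, 152,  60,   0,  31, 158, 112,   0,  45, 132, 134,  60,  17,
         0,   0,   0,   0,   0,   0]), array([-3.00000000e-01, -2.80000000e-01, -2.60000000e-01, -2.40000000e-01,
       -2.20000000e-01, -2.00000000e-01, -1.80000000e-01, -1.60000000e-01,
       -1.40000000e-01, -1.20000000e-01, -1.00000000e-01, -8.00000000e-02,
       -6.00000000e-02, -4.00000000e-02, -2.00000000e-02,  2.77555756e-16,
        2.00000000e-02,  4.00000000e-02,  6.00000000e-02,  8.00000000e-02,
        1.00000000e-01,  1.20000000e-01,  1.40000000e-01,  1.60000000e-01,
        1.80000000e-01,  2.00000000e-01,  2.20000000e-01,  2.40000000e-01,
        2.60000000e-01,  2.
[... 599 characters left out ...]
  0,
         0,   0,   0,   0,   0,   0]), array([-3.00000000e-01, -2.80000000e-01, -2.60000000e-01, -2.40000000e-01,
       -2.20000000e-01, -2.00000000e-01, -1.80000000e-01, -1.60000000e-01,
       -1.40000000e-01, -1.20000000e-01, -1.00000000e-01, -8.00000000e-02,
       -6.00000000e-02, -4.00000000e-02, -2.00000000e-02,  2.77555756e-16,
        2.00000000e-02,  4.00000000e-02,  6.00000000e-02,  8.00000000e-02,
        1.00000000e-01,  1.20000000e-01,  1.40000000e-01,  1.60000000e-01,
        1.80000000e-01,  2.00000000e-01,  2.20000000e-01,  2.40000000e-01,
        2.60000000e-01,  2.80000000e-01,  3.00000000e-01,  3.20000000e-01,
        3.40000000e-01]))
 table z 3.838560315311268e-05
```

```bash
python3 - <<'E'
from h import *
from scipy.optimize import least_squares
W={n:cloud(dict(np.load(n+"0.npz"))) for n in("scene","side")}
# stand from scene, cleaned
c=dict(np.load("scene0.npz")); w=W["scene"]; H,S,V=cv2.split(cv2.cvtColor(c["color"],cv2.COLOR_BGR2HSV))
m=((H<15)&(S>100)&(V>60)&(w[...,2]>.0205)&(w[...,2]<.027)&(np.hypot(w[...,0]-.6625,w[...,1]-.0234)<.21)&(abs(w[...,0]-.6625)<.07))
print("stand scene",cv2.minAreaRect((w[m][:,:2]*1000).astype(np.float32)))
t=np.radians(-3.55); T=np.array([[np.cos(t),-np.sin(t)],[np.sin(t),np.cos(t)]]); o=np.array([.453,.0262])
items=dict(jug=(132,54/2,12,50),mill=(44,40/2,28,60),honey=(-44,60/2,10,46),shaker=(-132,52/2,8,62))
for k,(y,r,a,b) in items.items():
    ps=[]
    for n in W:
        P=W[n].reshape(-1,3); P=P[np.isfinite(P).all(1)]
        L=(P[:,:2]-o)@T
        s=(abs(L[:,0])<.038)&(abs(L[:,1]-y/1000)<.034)&(P[:,2]>.034)&(P[:,2]>.015+a/1000)&(P[:,2]<.015+b/1000)
        Q=P[s]; ps.append(Q)
        if len(Q)>10:
            f=least_squares(lambda x:np.hypot(*(Q[:,:2]-x).T)-r/1000,Q[:,:2].mean(0)+(0,0),loss="soft_l1",f_scale=.001)
            A=P[(abs(L[:,0])<.04)&(abs(L[:,1]-y/1000)<.034)]
            print(k,n,len(Q),(f.x*1000).round(1),"rms",np.sqrt(np.mean(f.fun**2))*1000,"ztop",np.nanpercentile(A[:,2],99.5).round(4))
    Q=np.vstack(ps); f=least_squares(lambda x:np.hypot(*(Q[:,:2]-x).T)-r/1000,Q[:,:2].mean(0),loss="soft_l1",f_scale=.001)
    l=(f.x-o)@T; print("  both",(f.x*1000).round(1),"tray frame",(l*1000).round(1),"rms",np.sqrt(np.mean(f.fun**2))*1000)
P=W["side"].reshape(-1,3)
# jug handle
P=P[np.isfinite(P).all(1)];L=(P[:,:2]-o)@T;s=(abs(L[:,0])<.047)&(L[:,1]>.155)&(L[:,1]<.185)&(P[:,2]>.05)&(P[:,2]<.09);print(s.sum(),L[s].mean(0) if s.any() else 0)
s=np.radians(-4.0); C=np.array([[np.cos(s),-np.sin(s)],[np.sin(s),np.cos(s)]])
for y in (132,44,-44,-132): print("recess",(C@[0,y]+[662.5,23.4]).round(1))
E
```

```text
stand scene ((666.03515625, 24.380294799804688), (360.2381286621094, 94.75458526611328), 85.9955062866211)
jug scene 293 [464. 161.] rms 1.9451581328556602 ztop 0.0835
jug side 133 [460.4 159.3] rms 2.0175942169430634 ztop 0.0848
  both [463.2 160.3] tray frame [  1.9 134.5] rms 2.3318828127852878
mill scene 119 [457.   73.3] rms 0.7723805010515109 ztop 0.0979
mill side 126 [454.8  73.4] rms 1.2339380112870908 ztop 0.0966
  both [456.4  73.4] tray frame [ 0.5 47.3] rms 1.2719520856064959
honey scene 149 [454.3 -18.9] rms 1.26820737282076 ztop 0.0847
honey side 98 [453.9 -16.2] rms 1.4453755226256226 ztop 0.0865
  both [453.9 -17.6] tray frame [  3.7 -43.7] rms 1.6064219520601675
shaker scene 220 [ 447.2 -102.8] rms 0.965468272610936 ztop 0.0936
shaker side 253 [ 445.3 -102.5] rms 0.8869782820108545 ztop 0.0945
  both [ 446.4 -102.6] tray frame [   1.4 -128.9] rms 1.1112524693936432
62 [-0.00037679  0.15747499]
recess [671.7 155.1]
recess [665.6  67.3]
recess [659.4 -20.5]
recess [ 653.3 -108.3]
```

Both views agree to about 3 mm with the sizes and heights given. Next is a small helper that gives the move to a target in tool axes, then the first move, above the shaker.

```bash
cat > go.py <<'E'
# usage: go.py X Y Z(mm) YAWY(deg, direction of tool y)  -> shift in tool axes (mm), turn (rad)
import sys; from h import *
x,y,z,a=map(float,sys.argv[1:5]); s=sensors.get_state()
M=R.from_quat(np.roll(s["orientation"],-1)).as_matrix(); p=np.array(s["tcp_pos"])*1000
cur=np.degrees(np.arctan2(M[1,1],M[0,1])); d=-(a-cur); d=(d+90)%180-90
print("shift",(M.T@(np.array([x,y,z])-p)).round(1),"turn",np.radians(d).round(3),"| tcp",p.round(1),"yaw",cur.round(2),"tilt",M[2,:2].round(4),"q",np.round(s["joint_pos"],2),"gap",s["finger_gap"],"t",s["clock"])
E
python3 -m handwheel '[[50,-45,0,-0.15,1],[100,-90,0,-0.3,1],[150,-135,0,-0.45,1],[200,-180,0,-0.6,1],[250,-225,0,-0.75,1],[300,-270,0,-0.9,1],[350,-315,0,-1.05,1],[406,-362,0,-1.2,1]]' 40; python3 go.py 446.3 -102.6 150 -3.6
```

```text
clock: 0.9
tcp_pos: [0.3664, -0.2207, 0.2312]
orientation: [0.0, 0.745, 0.667, -0.0]
wrist_force: [0.3, -0.7, 0.8]
finger_gap: 0.0854
grip_force: 0.0
shift [126.1  66.5  81.2] turn -0.047 | tcp [ 366.4 -220.7  231.2] yaw -6.27 tilt [-0.0001  0.    ] q [-0.73  0.03 -0.3   1.24 -0.    0.95] gap 0.0854255185964622 t 0.9
```

```bash
python3 -m handwheel '[[45,25,30,-0.047,1],[85,45,60,-0.047,1],[126,66,80,-0.047,1],[126,66,80,-0.047,1],[126,66,80,-0.047,1]]'; python3 go.py 446.3 -102.6 30 -3.6
python3 - <<'E'
from h import *
c=imaging.read_camera("wrist"); cv2.imwrite("pics/wrist1.png",c["color"]); print(c["xyz"]); w=cloud(c)
P=w.reshape(-1,3); P=P[np.isfinite(P).all(1)]
from scipy.optimize import least_squares
for k,x0,r,a,b in (("shaker",(446.3,-102.6),26,.023,.077),):
    s=(np.hypot(P[:,0]-x0[0]/1e3,P[:,1]-x0[1]/1e3)<.036)&(P[:,2]>.034)&(P[:,2]<b); Q=P[s]*1000; print(len(Q))
    if len(Q)>20:
        f=least_squares(lambda x:np.hypot(*(Q[:,:2]-x).T)-r,x0,loss="soft_l1",f_scale=1); print(k,f.x.round(1),np.sqrt((f.fun**2).mean()))
E
```

```text
clock: 1.4
tcp_pos: [0.4456, -0.1032, 0.1499]
orientation: [-0.001, 0.729, 0.684, -0.001]
wrist_force: [-0.8, 0.1, 1.0]
finger_gap: 0.0856
grip_force: 0.0
shift [  0.5   1.  119.9] turn -0.001 | tcp [ 445.6 -103.2  149.9] yaw -3.68 tilt [ 0.0008 -0.0029] q [-0.4   0.13 -0.39  1.05 -0.    1.23] gap 0.08563396736818708 t 1.4
[ 0.45093035 -0.0237253   0.29267565]
619
shaker [ 447.  -104.2] 0.197671019480013
```

View pics/wrist1.png

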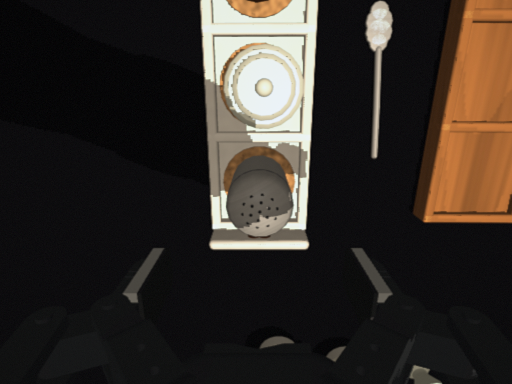

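The wrist view shows the shaker at (260,200), centred between the fingers, with the honey pot at (264,87). Its fit of (447,-104) confirms the first one. Descend and grip.

```bash
python3 -m handwheel '[[0,1,35,0,1],[0,1,70,0,1],[0,1,100,0,1],[0,1,115,0,1],[0,1,119,0,1],[0,1,119,0,1],[0,1,119,0,0.8],[0,1,119,0,0.5]]' 40;  python3 -m handwheel '[[0,0,0,0,0],[0,0,0,0,0],[0,0,0,0,0],[0,0,0,0,0],[0,0,0,0,0]]' 40; python3 go.py 655 -107.8 100 -4
```

```text
clock: 2.25
tcp_pos: [0.448, -0.1059, 0.0336]
orientation: [0.001, 0.731, 0.682, 0.0]
wrist_force: [0.5, 0.5, 1.1]
finger_gap: 0.0588
grip_force: 0.0
clock: 2.75
tcp_pos: [0.4479, -0.1057, 0.0337]
orientation: [0.001, 0.731, 0.683, 0.0]
wrist_force: [-0.7, -1.1, 5.8]
finger_gap: 0.0506
grip_force: 41.3
shift [ 11.9 206.9 -65.9] turn 0.002 | tcp [ 447.9 -105.7   33.7] yaw -3.89 tilt [-0.0018  0.0021] q [-0.41  0.26 -0.56  0.75 -0.    1.23] gap 0.050584513175405174 t 2.75
```

```bash
python3 -m handwheel '[[0,0,-10,0,0],[0,0,-25,0,0],[0,0,-40,0,0],[1,15,-45,0,0],[2,40,-45,0,0],[3,65,-45,0,0],[5,90,-45,0,0],[6,115,-45,0,0]]'; python3 -m handwheel '[[1,25,0,0,0],[2,50,0,0,0],[3,75,0,0,0],[4,88,0,0,0],[4,92,0,0,0],[4,92,0,0,0],[4,92,0,0,0]]' ; python3 go.py 655 -109 36 -4
python3 - <<'E'
from h import *
c=imaging.read_camera("wrist"); cv2.imwrite("pics/wrist2.png",c["color"]); np.savez("wrist2.npz",**c)
w=cloud(c);H,S,V=cv2.split(cv2.cvtColor(c["color"],cv2.COLOR_BGR2HSV))
m=(H<15)&(S>100)&(V>60)&(w[...,2]>.0205)&(w[...,2]<.028)&(abs(w[...,0]-.6625)<.07)
P=w[m]*1000; print(len(P), P[:,:2].min(0),P[:,:2].max(0))
E
```

```text
clock: 3.55
tcp_pos: [0.5631, -0.1066, 0.0781]
orientation: [0.0, 0.731, 0.683, 0.0]
wrist_force: [0.1, -0.0, -1.6]
finger_gap: 0.0508
grip_force: 42.2
clock: 4.25
tcp_pos: [0.6532, -0.109, 0.0773]
orientation: [-0.0, 0.731, 0.683, -0.0]
wrist_force: [0.2, -0.3, -1.0]
finger_gap: 0.0507
grip_force: 42.3
shift [ 0.1  1.9 41.3] turn 0.002 | tcp [ 653.2 -109.    77.3] yaw -3.89 tilt [ 0.0001 -0.0012] q [-0.29  0.56  0.04  1.05 -0.    1.35] gap 0.05074364098914005 t 4.25
4054 [ 607.56649324 -136.3153942 ] [711.19277593  24.88441794]
```

View pics/wrist2.png

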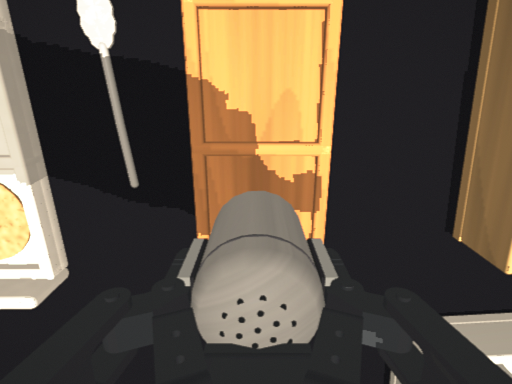

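The wrist view shows the shaker held upright at (260,270) and centred between the stand's rails, at columns 195 and 325. A quick check of divider and rail positions from this view.

```bash
python3 - <<'E'
from h import *
c=dict(np.load("wrist2.npz"));w=cloud(c)*1000;H,S,V=cv2.split(cv2.cvtColor(c["color"],cv2.COLOR_BGR2HSV))
br=(H<18)&(S>80)&(V>40)&(abs(w[...,0]-662)<70)
m=br&(w[...,2]>20.5)&(w[...,2]<28)
for v in (3,60,100,148,180): 
    k=np.where(m[v])[0]; print(v,w[v,k,0].min().round(1),w[v,k,0].max().round(1),w[v,k,1].mean().round(1))
k=m&(abs(w[...,0]-662)<25); h,e=np.histogram(w[...,1][k],bins=np.arange(-140,140,3)); print([(int(a),int(b)) for a,b in zip(e,h) if b>5]); print(np.median(w[...,2][br&(w[...,2]<19)&(w[...,2]>8)]))
E
```

```text
3 618.5 710.3 20.4
60 615.7 709.1 -10.5
100 614.4 706.6 -31.8
148 611.7 705.4 -62.3
180 611.1 703.2 -85.1
[(-71, 57), (-68, 115), (-65, 162), (-62, 174), (16, 120), (19, 207)]
16.081297391957904
```

```bash
python3 -m handwheel '[[0,2,12,0,0],[0,2,24,0,0],[0,2,32,0,0],[0,2,37,0,0],[0,2,39,0,0],[0,2,40,0,0],[0,2,40,0,0],[0,2,40,0,0]]'
```

```text
clock: 5.1
tcp_pos: [0.6566, -0.1094, 0.0378]
orientation: [0.0, 0.731, 0.683, 0.0]
wrist_force: [0.2, 0.8, -1.2]
finger_gap: 0.0511
grip_force: 42.3
```

```bash
python3 -m handwheel '[[0,0,1,0,0],[0,0,2,0,0],[0,0,2.5,0,0],[0,0,3,0,0],[0,0,3,0,0]]'
```

```text
clock: 5.6
tcp_pos: [0.6562, -0.1093, 0.0348]
orientation: [0.0, 0.731, 0.683, 0.0]
wrist_force: [-2.0, 0.8, 3.0]
finger_gap: 0.0509
grip_force: 42.5
```

Contact felt at the expected height, so release and rise.

```bash
python3 -m handwheel '[[0,0,0,0,0.75],[0,0,0,0,0.9],[0,0,0,0,1],[0,0,-15,0,1],[0,0,-45,0,1],[0,0,-80,0,1],[0,0,-90,0,1],[0,0,-90,0,1]]'; python3 go.py 454 -17.6 125 -3.6
```

```text
clock: 6.4
tcp_pos: [0.6578, -0.1098, 0.1266]
orientation: [0.002, 0.731, 0.683, 0.001]
wrist_force: [0.2, -0.4, 0.4]
finger_gap: 0.0852
grip_force: 0.0
shift [  78.1 -209.6    0.5] turn -0.005 | tcp [ 657.8 -109.8  126.6] yaw -3.9 tilt [-0.0011  0.0046] q [-0.29  0.53  0.12  1.15 -0.    1.35] gap 0.08523329328010122 t 6.4
```

```bash
python3 -m handwheel '[[15,-40,0,0,1],[30,-85,0,0,1],[46,-130,0,0,1],[62,-170,0,0,1],[75,-200,0,0,1],[78,-210,0,0,1],[78,-210,0,0,1],[78,-210,0,0,1]]'; cat > fit.py <<'E'
# fit.py X Y R zlo zhi (mm): circle fit in the wrist depth picture
import sys; from h import *
from scipy.optimize import least_squares
x,y,r,a,b=map(float,sys.argv[1:6]); c=imaging.read_camera("wrist"); cv2.imwrite(f"pics/w{int(sensors.get_state()['clock']*100)}.png",c["color"])
P=cloud(c).reshape(-1,3)*1000; P=P[np.isfinite(P).all(1)]
Q=P[(np.hypot(P[:,0]-x,P[:,1]-y)<r+8)&(np.hypot(P[:,0]-x,P[:,1]-y)>r-8)&(P[:,2]>a)&(P[:,2]<b)]
f=least_squares(lambda v:np.hypot(*(Q[:,:2]-v).T)-r,(x,y),loss="soft_l1",f_scale=1); print(len(Q),f.x.round(1),np.sqrt((f.fun**2).mean()).round(2))
E
python3 fit.py 454 -17.6 30 34 60; python3 go.py 454 -17.6 30 -3.6
```

```text
clock: 7.2
tcp_pos: [0.4532, -0.0177, 0.124]
orientation: [0.001, 0.731, 0.683, 0.0]
wrist_force: [-0.0, -0.0, -0.1]
finger_gap: 0.0855
grip_force: 0.0
560 [455.2 -20.3] 0.64
shift [ 0.3  0.3 94.1] turn -0.006 | tcp [453.6 -17.9 124.1] yaw -3.92 tilt [-0.0004  0.0013] q [-0.22  0.15 -0.44  0.98 -0.    1.42] gap 0.0859471287414155 t 7.25
```

```bash
python3 -m handwheel '[[-1.5,1,30,0,1],[-1.5,1,60,0,1],[-1.5,1,82,0,1],[-1.5,1,94,0,1],[-1.5,1,97,0,1],[-1.5,1,97,0,1],[-1.5,1,97,0,0.85],[-1.5,1,97,0,0.6]]' 40;  python3 -m handwheel '[[0,0,0,0,0],[0,0,0,0,0],[0,0,0,0,0],[0,0,0,0,0]]' 40; python3 go.py 661 -20.3 100 -4
```

```text
clock: 8.05
tcp_pos: [0.4542, -0.0191, 0.0282]
orientation: [0.001, 0.731, 0.683, 0.001]
wrist_force: [0.3, -0.2, 2.9]
finger_gap: 0.0597
grip_force: 0.6
clock: 8.45
tcp_pos: [0.4542, -0.0191, 0.0284]
orientation: [0.001, 0.731, 0.683, 0.001]
wrist_force: [-0.2, -0.2, 5.3]
finger_gap: 0.0588
grip_force: 43.9
shift [ 12.8 206.6 -71. ] turn 0.002 | tcp [454.2 -19.1  28.4] yaw -3.89 tilt [-0.0007  0.003 ] q [-0.22  0.25 -0.58  0.73 -0.    1.42] gap 0.058788529927150474 t 8.45
```

```bash
python3 -m handwheel '[[0,0,-10,0,0],[0,0,-25,0,0],[0,0,-40,0,0],[1,15,-45,0,0],[2,40,-45,0,0],[4,65,-45,0,0],[5,90,-45,0,0],[7,115,-45,0,0]]'; python3 -m handwheel '[[1,25,0,0,0],[3,50,0,0,0],[4,75,0,0,0],[5,88,0,0,0],[5,92,0,0,0],[5,92,0,0,0],[5,92,0,0,0]]' ; python3 go.py 661 -20.5 29.4 -4
```

```text
clock: 9.25
tcp_pos: [0.5684, -0.0195, 0.0725]
orientation: [-0.0, 0.731, 0.683, -0.0]
wrist_force: [0.3, -0.4, -2.3]
finger_gap: 0.0587
grip_force: 43.8
clock: 9.95
tcp_pos: [0.659, -0.0207, 0.072]
orientation: [-0.001, 0.731, 0.683, -0.001]
wrist_force: [-0.5, 0.0, -1.8]
finger_gap: 0.0587
grip_force: 43.7
shift [ 0.4  2.1 42.6] turn 0.002 | tcp [659.  -20.7  72. ] yaw -3.9 tilt [ 0.     -0.0018] q [-0.15  0.56  0.02  1.04 -0.    1.49] gap 0.05870704881727785 t 9.95
```

```bash
python3 -m handwheel '[[0,2,12,0,0],[0,2,24,0,0],[0,2,32,0,0],[0,2,37,0,0],[0,2,39,0,0],[0,2,40,0,0],[0,2,40,0,0],[0,2,40,0,0]]';python3 -m handwheel '[[0,0,1,0,0],[0,0,2,0,0],[0,0,2.5,0,0],[0,0,3,0,0],[0,0,3,0,0]]'
```

```text
clock: 10.75
tcp_pos: [0.6626, -0.0211, 0.0327]
orientation: [0.0, 0.731, 0.683, 0.0]
wrist_force: [0.5, -0.1, -2.2]
finger_gap: 0.0584
grip_force: 43.8
clock: 11.25
tcp_pos: [0.6622, -0.021, 0.0296]
orientation: [0.0, 0.731, 0.683, 0.0]
wrist_force: [-0.1, 0.0, 0.6]
finger_gap: 0.0588
grip_force: 44.0
```

```bash
python3 -m handwheel '[[0,0,0.5,0,0],[0,0,1,0,0],[0,0,1,0,0]]'; python3 -m handwheel '[[0,0,0,0,0.8],[0,0,0,0,0.9],[0,0,0,0,1],[0,0,-15,0,1],[0,0,-45,0,1],[0,0,-80,0,1],[0,0,-100,0,1],[0,0,-100,0,1]]'; python3 go.py 456 73.4 130 -3.6
```

```text
clock: 11.55
tcp_pos: [0.6622, -0.021, 0.0295]
orientation: [0.0, 0.731, 0.683, 0.0]
wrist_force: [-3.8, 0.9, 6.6]
finger_gap: 0.0587
grip_force: 44.7
clock: 12.35
tcp_pos: [0.6647, -0.0214, 0.1322]
orientation: [0.003, 0.731, 0.683, 0.002]
wrist_force: [1.4, 0.1, 0.4]
finger_gap: 0.0853
grip_force: 0.0
shift [  80.4 -214.7    0.7] turn -0.005 | tcp [664.7 -21.4 132.2] yaw -3.89 tilt [-0.0007  0.007 ] q [-0.15  0.52  0.12  1.16 -0.    1.49] gap 0.08529789824510396 t 12.35
```

```bash
python3 -m handwheel '[[15,-40,0,0,1],[32,-85,0,0,1],[48,-130,0,0,1],[64,-170,0,0,1],[77,-204,0,0,1],[80,-214,0,0,1],[80,-214,0,0,1],[80,-214,0,0,1]]'; python3 fit.py 456 73.4 21.5 78 92; python3 go.py 456 73.4 36 -3.6
```

```text
clock: 13.15
tcp_pos: [0.4554, 0.0731, 0.1282]
orientation: [0.001, 0.731, 0.683, 0.0]
wrist_force: [-0.5, 0.2, 0.3]
finger_gap: 0.0855
grip_force: 0.0
1863 [456.1  71.1] 4.15
shift [ 0.5  0.  92.2] turn -0.006 | tcp [455.8  72.9 128.2] yaw -3.93 tilt [-0.0002  0.0015] q [-0.02  0.16 -0.42  0.99 -0.    1.62] gap 0.08565500036347322 t 13.2
```

```bash
python3 -m handwheel '[[0,0,30,0,1],[0,0,60,0,1],[0,0,80,0,1],[0,0,89,0,1],[0,0,92,0,1],[0,0,92,0,1],[0,0,92,0,0.75],[0,0,92,0,0.5]]' 40;  python3 -m handwheel '[[0,0,0,0,0],[0,0,0,0,0],[0,0,0,0,0],[0,0,0,0,0],[0,0,0,0,0]]' 40; python3 go.py 667.2 67.3 100 -4
```

```text
clock: 14.0
tcp_pos: [0.4552, 0.0733, 0.0372]
orientation: [0.001, 0.731, 0.683, 0.001]
wrist_force: [-0.3, -0.2, 0.6]
finger_gap: 0.0589
grip_force: 0.0
clock: 14.5
tcp_pos: [0.4558, 0.0733, 0.0374]
orientation: [0.001, 0.731, 0.683, 0.001]
wrist_force: [1.4, -0.5, 6.3]
finger_gap: 0.0393
grip_force: 39.8
shift [  8.4 211.6 -61.9] turn 0.002 | tcp [455.8  73.3  37.4] yaw -3.89 tilt [0.     0.0034] q [-0.01  0.25 -0.55  0.76 -0.    1.62] gap 0.0393239625445959 t 14.5
```

```bash
python3 -m handwheel '[[0,0,-10,0,0],[0,0,-25,0,0],[0,0,-40,0,0],[1,15,-45,0,0],[2,40,-45,0,0],[3,65,-45,0,0],[4,90,-45,0,0],[5,115,-45,0,0]]'; python3 -m handwheel '[[1,25,0,0,0],[2,50,0,0,0],[3,75,0,0,0],[4,92,0,0,0],[4,97,0,0,0],[4,97,0,0,0],[4,97,0,0,0]]' ; python3 go.py 667.2 67.3 38.4 -4
```

```text
clock: 15.3
tcp_pos: [0.5689, 0.0706, 0.0811]
orientation: [-0.001, 0.731, 0.683, -0.001]
wrist_force: [0.0, 0.1, -2.4]
finger_gap: 0.0396
grip_force: 40.4
clock: 16.0
tcp_pos: [0.6647, 0.068, 0.0808]
orientation: [-0.001, 0.731, 0.683, -0.001]
wrist_force: [0.1, -0.1, -1.5]
finger_gap: 0.0394
grip_force: 40.6
shift [-0.6  2.7 42.4] turn 0.002 | tcp [664.7  68.   80.8] yaw -3.89 tilt [-0.0002 -0.0024] q [-0.02  0.57  0.06  1.07 -0.    1.62] gap 0.039434850429946995 t 16.0
```

```bash
python3 -m handwheel '[[0,1,12,0,0],[0,1,24,0,0],[0,1,32,0,0],[0,1,37,0,0],[0,1,39,0,0],[0,1,40,0,0],[0,1,40,0,0],[0,1,40,0,0]]';python3 -m handwheel '[[0,0,1,0,0],[0,0,2,0,0],[0,0,2.5,0,0],[0,0,3,0,0],[0,0,3.5,0,0],[0,0,3.5,0,0]]'
```

```text
clock: 16.8
tcp_pos: [0.6676, 0.0679, 0.0417]
orientation: [0.0, 0.731, 0.683, 0.0]
wrist_force: [0.3, -0.2, -1.8]
finger_gap: 0.0397
grip_force: 40.6
clock: 17.4
tcp_pos: [0.6672, 0.0679, 0.0385]
orientation: [0.0, 0.731, 0.683, 0.0]
wrist_force: [-2.4, -0.6, 4.0]
finger_gap: 0.0396
grip_force: 41.2
```

```bash
python3 -m handwheel '[[0,0,0,0,0.7],[0,0,0,0,0.9],[0,0,0,0,1],[0,0,-1,0,1],[0,0,-25,0,1],[0,0,-60,0,1],[0,0,-95,0,1],[0,0,-95,0,1]]'; python3 go.py 462.3 160.2 130 -3.6
```

```text
clock: 18.2
tcp_pos: [0.6708, 0.0679, 0.139]
orientation: [0.004, 0.731, 0.683, 0.004]
wrist_force: [0.9, 0.1, -0.2]
finger_gap: 0.0853
grip_force: 0.0
shift [  78.  -214.3    6.8] turn -0.005 | tcp [670.8  67.9 139. ] yaw -3.89 tilt [0.0004 0.01  ] q [-0.02  0.53  0.16  1.18 -0.    1.62] gap 0.08532853181547657 t 18.2
```

```bash
python3 -m handwheel '[[15,-40,0,0,1],[32,-85,0,0,1],[48,-130,0,0,1],[64,-170,0,0,1],[75,-204,0,0,1],[78,-212,0,0,1],[78,-212,0,0,1],[78,-212,0,0,1]]'; python3 fit.py 461 160 26.5 79 86; python3 go.py 461 160 28 -3.6; ls -t pics|head -1
```

```text
clock: 19.0
tcp_pos: [0.4625, 0.16, 0.1331]
orientation: [0.001, 0.731, 0.683, 0.001]
wrist_force: [0.8, -0.1, -0.5]
finger_gap: 0.0852
grip_force: 0.0
1268 [462.1 159.7] 2.55
shift [  0.   -1.9 104.9] turn -0.006 | tcp [462.7 159.8 132.9] yaw -3.93 tilt [0.0001 0.0017] q [ 0.17  0.2  -0.35  1.02 -0.    1.81] gap 0.08526161462792789 t 19.05
w1905.png
```

```bash
python3 -m handwheel '[[0,-0.5,30,0,1],[0,-0.5,60,0,1],[0,-0.5,85,0,1],[0,-0.5,98,0,1],[0,-0.5,104,0,1],[0,-0.5,104,0,1],[0,-0.5,104,0,0.85],[0,-0.5,104,0,0.65]]' 40;  python3 -m handwheel '[[0,0,0,0,0],[0,0,0,0,0],[0,0,0,0,0],[0,0,0,0,0],[0,0,0,0,0]]' 40; python3 go.py 673.4 155.2 100 -4
```

```text
clock: 19.85
tcp_pos: [0.4617, 0.1601, 0.0297]
orientation: [0.001, 0.731, 0.683, 0.001]
wrist_force: [0.3, 0.3, 0.2]
finger_gap: 0.0601
grip_force: 0.0
clock: 20.35
tcp_pos: [0.4617, 0.1602, 0.0299]
orientation: [0.001, 0.731, 0.683, 0.001]
wrist_force: [0.6, -0.5, 6.0]
finger_gap: 0.0521
grip_force: 39.8
shift [  9.4 211.7 -69.5] turn 0.002 | tcp [461.7 160.2  29.9] yaw -3.89 tilt [0.0002 0.0028] q [ 0.17  0.31 -0.5   0.76 -0.    1.81] gap 0.052142077977176376 t 20.35
```

View pics/w1905.png

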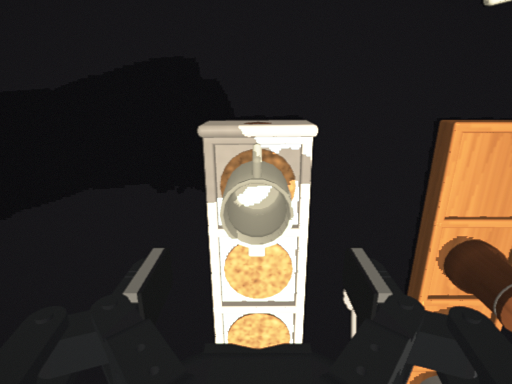

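The picture, taken before the grip, shows the jug at (257,205) with its handle at (257,160) along the row. The mill stands on the stand at the lower right. The jug is now gripped.

```bash
python3 -m handwheel '[[0,0,-10,0,0],[0,0,-25,0,0],[0,0,-40,0,0],[1,15,-45,0,0],[2,40,-45,0,0],[3,65,-45,0,0],[4,90,-45,0,0],[5,115,-45,0,0]]'; python3 -m handwheel '[[1,25,0,0,0],[2,50,0,0,0],[3,75,0,0,0],[4,92,0,0,0],[4,97,0,0,0],[4,97,0,0,0],[4,97,0,0,0]]' ; python3 go.py 673.4 155.2 30.9 -4
```

```text
clock: 21.15
tcp_pos: [0.5759, 0.1573, 0.0739]
orientation: [-0.0, 0.731, 0.683, -0.0]
wrist_force: [0.4, 0.3, -2.3]
finger_gap: 0.0518
grip_force: 39.4
clock: 21.85
tcp_pos: [0.6713, 0.1548, 0.0735]
orientation: [-0.001, 0.731, 0.683, -0.001]
wrist_force: [-0.4, 0.4, -2.9]
finger_gap: 0.052
grip_force: 39.5
shift [ 0.6  2.2 42.6] turn 0.002 | tcp [671.3 154.8  73.5] yaw -3.88 tilt [-0.0003 -0.0019] q [0.11 0.61 0.12 1.08 0.   1.75] gap 0.05201247118228948 t 21.85
```

```bash
python3 -m handwheel '[[0,0.5,12,0,0],[0,0.5,24,0,0],[0,0.5,32,0,0],[0,0.5,37,0,0],[0,0.5,39,0,0],[0,0.5,40,0,0],[0,0.5,40,0,0],[0,0.5,40,0,0]]';python3 -m handwheel '[[0,0,1,0,0],[0,0,2,0,0],[0,0,2.5,0,0],[0,0,3,0,0],[0,0,3.5,0,0],[0,0,3.5,0,0]]'
```

```text
clock: 22.65
tcp_pos: [0.6735, 0.1547, 0.0342]
orientation: [0.0, 0.731, 0.683, 0.0]
wrist_force: [0.4, 0.2, -1.8]
finger_gap: 0.0517
grip_force: 39.5
clock: 23.25
tcp_pos: [0.6731, 0.1546, 0.031]
orientation: [0.0, 0.731, 0.683, 0.0]
wrist_force: [-2.1, -1.0, 3.0]
finger_gap: 0.0515
grip_force: 40.1
```

```bash
python3 -m handwheel '[[0,0,0,0,0.75],[0,0,0,0,0.9],[0,0,0,0,1],[0,0,-1,0,1],[0,0,-25,0,1],[0,0,-60,0,1],[0,0,-95,0,1],[0,0,-130,0,1]]'; python3 -m handwheel '[[0,-45,-10,0,1],[0,-90,-10,0,1],[0,-135,-10,0,1],[0,-180,-10,0,1],[0,-200,-10,0,1],[0,-200,-10,0,1],[0,-200,-10,0,1]]'
python3 - <<'E'
from h import *
a=[]
for n in ("scene","side"):
    c=imaging.read_camera(n); np.savez(n+"1.npz",**c)
    im=c["color"]; im=im[120:320,100:420] if n=="scene" else im[100:340,150:470]
    a.append(cv2.resize(im,(640,400 if n=="scene" else 480),interpolation=cv2.INTER_CUBIC))
cv2.imwrite("pics/fs.png",a[0]); cv2.imwrite("pics/fd.png",a[1])
E
```

```text
clock: 24.05
tcp_pos: [0.673, 0.1547, 0.1615]
orientation: [-0.0, 0.731, 0.683, -0.0]
wrist_force: [0.8, 0.6, 0.1]
finger_gap: 0.0854
grip_force: 0.0
clock: 24.75
tcp_pos: [0.4745, 0.1684, 0.1709]
orientation: [0.001, 0.731, 0.683, 0.001]
wrist_force: [0.6, 0.2, 0.1]
finger_gap: 0.085
grip_force: 0.0
```

View pics/fs.png

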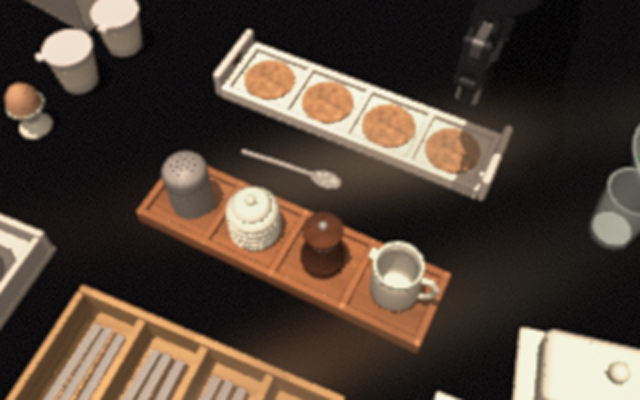

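View pics/fd.png

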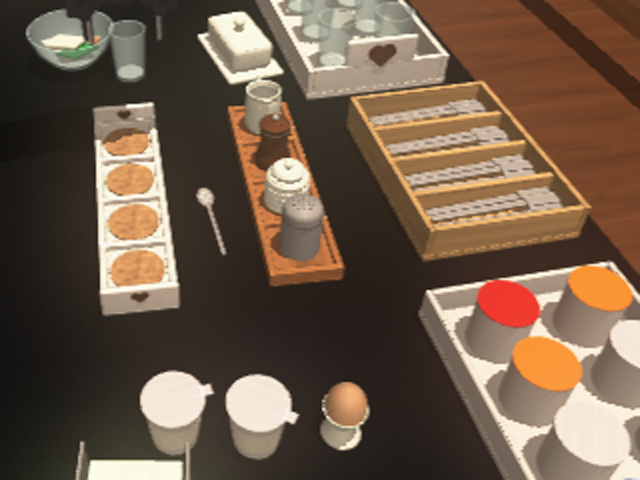

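Both views show all four things upright, one in each recess and in order: in the scene crop, jug (400,275), mill (323,245), honey (253,217) and shaker (187,185). The tray is empty and the bystanders are where they were.

```bash
python3 -c "
from workcell import workorder; print(workorder.hand_in())"
```

```text
the job is handed in; nothing more can be done
None
```

The milk jug, pepper mill, honey pot and sugar shaker now stand upright on the buffet stand, one per recess and in their original left-to-right order; nothing beside them was moved, and the job was handed in after about 25 s of the 90 s allowed (no verdict was returned).

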